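Set the tilt stage to 25 degrees and hold a sample slide flush on it

TASK

Fold the aluminium plate of the tilt stage up to 25 degrees (its yellow pointer at the red mark of the arc) and let go of it. Then pick up the white sample slide by the orange rib of its holder, tilt it to match the sloping plate and hold it there in the gripper, pressed lightly (about 5 newtons) and flush against the plate, square to the black outline and inside it, without pushing the plate out of its angle. Finish while still holding and pressing the slide; leave the screw tin, the flux tub and the eraser alone.

Things in the scene. Friction and masses are not known exactly. Their poses are not given: they have to be found in the camera images.
- tilt_base: Dark steel base of the tilt stage, fixed to the desk, 150 (x) x 140 (y) x 12 mm; origin at the centre of its underside on the desk; x points from the hinge side to the free side of the plate, z up. The hinge lies along y at x = -65 mm, 22 mm above the desk. A thin fixed arc with marks at 5, 15, 25, 35 and 45 degrees (25 is the long red one) stands at y = -64 mm, 78 mm from the hinge, up to 85 mm above the desk.
- stage (a joint): Angle of the plate over the horizontal, rad, 0 = lying flat, stop at 0.9; 25 degrees = 0.436. It starts at 0 to 0.25. A stiff friction hinge: the plate stays where it is left and yields to a moment of about 1.0 N m (a push of about 9 N at the post, about 18 N square to the plate at the outline's centre).
- stage_hinge (a point): Middle of the hinge axis. Its axes are fixed to the plate: x from the hinge up the slope, y along the hinge, z square to the plate's upper face. The plate turns about y, its x edge rising. The plate is 96 mm wide (y), 8 mm thick, its upper face at z = +4 mm, and ends at x = 120 mm.
- stage_outline (a point): Centre of the black outline (inside 84 mm in x, 56 mm in y) on the plate's upper face, 55 mm up the slope from the hinge; axes as stage_hinge (x up the slope, y along the hinge, z square off the face).
- stage_post (a point): Grip point in the blue post near the plate's free edge, by which the plate is folded. The post is 10 mm wide (y), 14 mm in x, and stands 34 mm off the plate's upper face; this point lies on its centre line, 24 mm off the face (10 mm below the post's top), 111 mm from the hinge; axes as stage_hinge.
- slide: Loose white ceramic slide 76 (x) x 40 (y) x 3 mm under a black holder 66 x 34 x 4 mm with an orange rib on top, 40 mm long (x), 10 mm thick (y), from 7 to 37 mm above the slide's underside; 55 to 115 g. Origin at the centre of the flat underside, z up out of the rib. It starts lying flat on the grey slide rest, 14 mm above the desk.
- screw_tin: Round tin with red lid, 64 mm wide, 24 mm high, bystander; origin at its underside.
- flux_tub: Round blue tub with a turquoise lid, 49 mm wide, 48 mm high, bystander; origin at its underside.
- eraser: Blue and white eraser 34 x 44 x 12 mm, bystander; origin at its underside.
- slide_rest: Grey block fixed to the desk on which the slide waits, 120 (x) x 86 (y) x 14 mm with a flat top; origin at the centre of its underside.
There are look-alikes about, which are no part of the job. Leave any green or purple look-alike of the slide alone.

How it is judged:
On the way, in this order (a step that is already met when the one before it is completed fails the run):
1. the plate stands at 25 degrees (within 4) and the gripper has let go of it (value of joint stage between 0.366 and 0.506 rad and contact force between each of the arm, the fingers and tilt_base below 0.3 N), for 0.2 s.
2. the slide is held in the gripper, lifted off its rest (height (world z) of slide above 0.04 m and contact force between the fingers and slide above 2 N and contact force between slide and tilt_base below 0.1 N and contact force between slide and slide_rest below 0.1 N), for 0.2 s.
At the end, for the whole second after the job is handed in: Plate at 25 degrees within 4; slide held in the gripper and pressed on it with over 2 N, parallel within 2 degrees, turned under 7 degrees from the outline, centred within 10 mm each way, still; gripper and arm clear of the stage; tin, tub and eraser within 30 mm of their starts (value of joint stage between 0.366 and 0.506 rad and angle between the z axis of slide and the z axis of stage_outline, either way round below 0.035 rad and angle between the x axis of slide and the x axis of stage_outline, either way round below 0.12 rad and x of slide in the frame of stage_outline between -0.01 and 0.01 m and y of slide in the frame of stage_outline between -0.01 and 0.01 m and z of slide in the frame of stage_outline between -0.003 and 0.003 m and contact force between slide and tilt_base above 2 N and contact force between the fingers and slide above 2 N and contact force between each of the arm, the fingers and tilt_base below 0.5 N and linear speed of slide below 0.02 m/s and distance of each of screw_tin, flux_tub, eraser from where it was at the start of the episode below 0.03 m); the arm keeps its last pose, push and grip.
It fails at once if the slide is slammed on the stage (over 40 N) (contact force between slide and tilt_base above 40 N).
It fails at once if a bystander is pushed 30 mm or more (distance of any of screw_tin, flux_tub, eraser from where it was at the start of the episode above 0.03 m).
It also fails if it takes over 51 s, if anything falls off the work surface, if the arm or the gripper's body presses on something with over 40 N, if the wrist force passes 120 N, or if a joint passes its speed limit or range.

ROBOT

A 6-joint arm with a two-finger parallel gripper is mounted at the origin on a cart in front of the work surface, level with it; the furniture and walls round the work are solid. World frame = base frame: x ahead of the robot, y to its left, z up, the work surface at z = 0. Lengths are in m, angles in rad, forces in N, time in s.
With the tool pointing down it reaches from about 0.35 to 0.975 m from the base axis. Payload 4.9 kg.
Tool frame: the origin (TCP) lies at the very end of the fingers, on their centre line; the grasp point (between the pads) lies 19 mm behind it (ctrl.pinch_z is the distance from the TCP to the grasp point, in m); z points along the fingers, y is the line along which they close (so a half turn about z gives the same grasp; the last joint's range is limited). The gripper opens to 85 mm and grips with 20 to 120 N. Pads are 22 mm wide; open, the fingers measure 114 mm over their backs; the gripper's body (76 mm by 85 mm) begins 54 mm behind the grasp point. The pads swing forward as they close: fully open they stand 13 mm farther back than shut.
Start: joints at [1.027, 0.053, 1.613, -0, 1.476, -0.119], TCP at [0.258, 0.569, 0.231] pointing down, gripper open.
Joint ranges: [-3.01, 3.01], [-1.01, 2.22], [0.06, 2.58], [-1.02, 4.17], [0.09, 2.62], [-3.14, 3.14]. Speed limits (rad/s): [2.57, 2.57, 3.14, 3.14, 3.14, 3.14].

INTERFACE

Orientations are given as a rotation vector (axis times angle).
In Python, from station import ctrl, optics gives the robot as it stands. The module is installed in compiled form; this text tells all that it offers.
- The arm moves only by the shell command python3 -m handwheel 'ROWS' [OPENING] [FORCE]. ROWS is JSON, one flat list of numbers, 6 for each row, row after row: the shift along the tool's x, y, z in m, then the turn, a rotation vector about the tool's x, y, z in degrees. A call has 1 to 20 rows; each row shifts and turns the commanded pose from where the row before left it, along the tool's axes as they then stand; what a row does not reach is not made up. A row lasts 1/10 s, in which the tool goes at most 50 mm and 8.59 degrees, less where a joint would pass 70% of its speed; a pose out of reach is approached as far as the arm can. A call is refused whole if a number of a shift passes 0.05 or a number of a turn 8.59, either way. A call with a gripper value outside its range is refused whole. OPENING is the closure, from 0 (fully open) to 1 (shut), set as the call begins (- or left out, the last holds). The fingers move at their own pace and stop on an object; FORCE is the grip in N (left out, the last holds). Time passes only in rows, so rows that do not move let the fingers close. It gives the time, the measured TCP pose, the force and the opening at its end, in the units of the state.
- ctrl.get_obs(): the state, without advancing time (a new reading comes with each control period).
- optics.get_image(name): name is "scene" or "top"; returns (picture, depth): 420x560x3 uint8, red, green, blue; 420x560 float32, m along the optical axis (not along the pixel's ray), 0 where there is no reading.
- optics.get_calibration(name): a dict with "fovy" (degrees; the focal length in pixels is half the picture's height over the tangent of half this angle, whatever the lens; pixels are square), "cx", "cy" (the principal point, pixels), "rvec" (rotation vector, rad) and "tvec" (3), from world to camera coordinates, as OpenCV has them. Camera axes: x right, y down, z forward; pixel columns grow to the right and rows downward; lengths in m; the calibration is good to about 2 mm. A picture is of the moment at which its call begins. get_calibration takes no time and is no camera call.
- ctrl.finish_job(): hands the job in, once; it reports no verdict.
The state is a dict: "t": time; "q": joint angles; "dq": joint speeds; "effort": joint torques, N m; "tool_pos": TCP position; "tool_rot": TCP orientation; "contact_force": force on the tool from outside, world axes, zero at the start; "wrist_torque": the same for the moment, N m; "opening": finger opening in m.
Only numpy, scipy, OpenCV 4.12 (cv2) and the standard library are available. Lean on these libraries where they do the work, as an engineer would, in place of code of your own. Each camera call takes 0.05 s, during which the arm holds its last target. There are 200 camera calls.

## Working session

There is one attempt and no reset: what is moved stays moved. The work goes in short steps, Python scripts to look and compute and a shell command to move; the robot and the scene stay as the last step left them, time stands still between calls to the robot, and variables do not carry over. Pictures are saved under pics/ and viewed, on a budget of 10 in all, crops included, one or two more only if the job needs it, and the job is handed in when it is done.

```bash
mkdir -p pics; ls
cat > h.py <<'E'
import numpy as np, cv2
from scipy.spatial.transform import Rotation as R
from station import ctrl, optics
def cal(n):
    c=optics.get_calibration(n); f=210/np.tan(np.radians(c['fovy'])/2)
    return f,c['cx'],c['cy'],R.from_rotvec(np.ravel(c['rvec'])).as_matrix(),np.ravel(c['tvec'])
def pts(n,uv,d):
    f,cx,cy,M,t=cal(n); uv=np.atleast_2d(uv).astype(float); d=np.ravel(d)
    p=np.c_[(uv[:,0]-cx)/f*d,(uv[:,1]-cy)/f*d,d]; return (p-t)@M
def ray(n,uv,z):
    f,cx,cy,M,t=cal(n); uv=np.atleast_2d(uv).astype(float)
    r=np.c_[(uv[:,0]-cx)/f,(uv[:,1]-cy)/f,np.ones(len(uv))]@M; o=-t@M
    return o+r*((z-o[2])/r[:,2])[:,None]
def proj(n,P):
    f,cx,cy,M,t=cal(n); p=np.atleast_2d(P)@M.T+t
    return np.c_[p[:,0]/p[:,2]*f+cx,p[:,1]/p[:,2]*f+cy]
def shot(n,tag):
    im,d=optics.get_image(n); cv2.imwrite(f'pics/{tag}.png',im[:,:,::-1]); np.savez(f'pics/{tag}.npz',im=im,d=d); return im,d
E
python3 - <<'E'
from h import *
for n in('scene','top'): shot(n,n+'0'); c=optics.get_calibration(n); print(c)
print(ctrl.get_obs(), ctrl.pinch_z)
E
```

```text
pics
{'fovy': 49.96995091822665, 'cx': 276.1711317913801, 'cy': 205.6901707204593, 'rvec': array([ 0.53929519, -2.88878921,  0.8268918 ]), 'tvec': array([0.43659666, 0.21296222, 1.11475968])}
{'fovy': 56.21892451171508, 'cx': 284.8351976655844, 'cy': 200.63272098990245, 'rvec': array([ 2.19081184, -2.16921125,  0.05049862]), 'tvec': array([-0.03431221,  0.49114312,  1.14884777])}
{'t': 0.1, 'q': array([ 1.02695920e+00,  5.33150431e-02,  1.61415767e+00, -2.30629851e-05,
        1.47600794e+00, -1.18980482e-01]), 'dq': array([ 0.00095077, -0.00201572, -0.00322483, -0.00117136,  0.00186665,
       -0.00068636]), 'effort': array([ 2.08585830e-04, -3.94903314e+01, -3.71363640e+01, -1.49836505e-04,
        3.91161288e-03, -2.06441507e-05]), 'tool_pos': array([0.25731779, 0.56895004, 0.23017037]), 'tool_rot': array([-6.62226755e-01, -3.07039560e+00,  2.81547898e-03]), 'contact_force': array([0.05274906, 0.53354916, 0.58800571]), 'wrist_torque': array([-0.01664037, -0.01924019,  0.0335541 ]), 'opening': 0.08572756893854128} 0.0187
```

View pics/scene0.png

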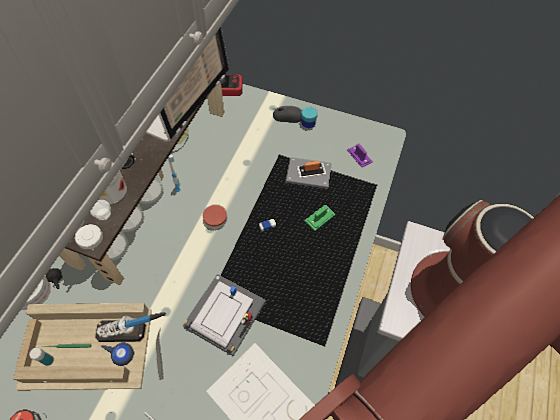

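View pics/top0.png

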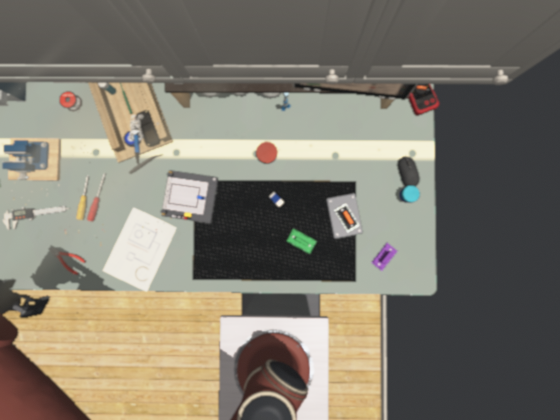

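The scene shows the tilt stage at top-view (188,197) with the blue post at (201,197). The free side faces right, and the arc is on the robot side at (187,215). Slide candidates are the white one with the orange rib on the grey rest at top (345,216), scene (312,168), green at (302,241) and purple at (384,256). I choose the white/orange one. Bystanders are the tin (266,153), tub (411,194) and eraser (277,199).

```bash
cat > m.py <<'E'
from h import *
def blob(tag,n,box,lo,hi,zlo,zhi):
    a=np.load(f'pics/{tag}.npz'); im,d=a['im'],a['d']; h=cv2.cvtColor(im,cv2.COLOR_RGB2HSV)
    m=cv2.inRange(h,np.array(lo),np.array(hi)); k=np.zeros_like(m); x0,y0,x1,y1=box; k[y0:y1,x0:x1]=255; m&=k
    v,u=np.nonzero(m*(d>0)); 
    if not len(u): return np.zeros((0,3)),np.zeros((0,2))
    P=pts(n,np.c_[u,v],d[v,u]); s=(P[:,2]>zlo)&(P[:,2]<zhi); return P[s],np.c_[u,v][s]
def show(name,P):
    if len(P)<5: print(name,len(P)); return
    r=cv2.minAreaRect(P[:,:2].astype(np.float32)*1000); print(name,len(P),'med',np.median(P,0).round(4),'z5/95',np.percentile(P[:,2],[5,50,95]).round(4),'rect',np.round(r[0],1),np.round(r[1],1),round(r[2],1))
E
python3 - <<'E'
from m import *
for tag,n,bs,bt in(('scene0','scene',(285,145,335,192),(180,270,270,360)),('top0','top',(322,190,366,242),(155,165,222,226))):
    show(n+' orange',blob(tag,n,bs,(3,150,100),(18,255,255),.02,.07)[0])
    show(n+' rest',blob(tag,n,bs,(0,0,60),(179,60,200),.008,.06)[0])
    show(n+' white',blob(tag,n,bs,(0,0,200),(179,40,255),.008,.06)[0])
    show(n+' stage',blob(tag,n,bt,(0,0,0),(179,255,255),.006,.2)[0])
    show(n+' plate',blob(tag,n,bt,(0,0,140),(179,50,255),.012,.2)[0])
    show(n+' post',blob(tag,n,bt,(105,130,60),(125,255,255),.02,.2)[0])
    show(n+' yellow',blob(tag,n,bt,(20,130,100),(35,255,255),.01,.2)[0])
    show(n+' red',blob(tag,n,bt,(0,150,100),(8,255,255),.01,.2)[0])
    # plane of plate
    P=blob(tag,n,bt,(0,0,140),(179,50,255),.012,.2)[0]
    for _ in range(4):
        c=np.median(P,0); A=np.c_[P[:,:2],np.ones(len(P))]; s=np.linalg.lstsq(A,P[:,2],rcond=None)[0]; e=P[:,2]-A@s; P=P[abs(e)<max(.003,1.5*e.std())]
    print('plane',s,len(P),e.std(),'deg',np.degrees(np.arctan(np.hypot(*s[:2]))))
a=cv2.imread('pics/scene0.png'); b=cv2.imread('pics/top0.png')
cr=lambda i,x0,y0,x1,y1:cv2.resize(i[y0:y1,x0:x1],(400,400),interpolation=cv2.INTER_CUBIC)
cv2.imwrite('pics/c1.png',np.hstack([cr(a,180,265,270,355),cr(a,270,130,350,210)]))
E
```

```text
scene orange 105 med [ 0.4416 -0.2108  0.0442] z5/95 [0.0272 0.0442 0.053 ] rect [ 442.6 -212.2] [37.6 12.3] 31.2
scene rest 763 med [ 0.4505 -0.1948  0.0152] z5/95 [0.0106 0.0152 0.02  ] rect [ 446.  -208.8] [123.9  89.6] 10.5
scene white 46 med [ 0.4388 -0.2035  0.0177] z5/95 [0.0144 0.0177 0.0214] rect [ 448.3 -208.7] [99.6 70.2] 12.4
scene stage 3734 med [0.4941 0.2613 0.0272] z5/95 [0.0089 0.0272 0.0359] rect [499.4 246.1] [201.1 206.8] 21.4
scene plate 2097 med [0.5028 0.2653 0.03  ] z5/95 [0.0244 0.03   0.0355] rect [501.5 254.6] [139.8 131.5] 82.4
scene post 42 med [0.4937 0.214  0.0659] z5/95 [0.0429 0.0659 0.0702] rect [495.5 212.2] [13.   9.6] 80.1
scene yellow 14 med [0.45   0.2593 0.0285] z5/95 [0.0271 0.0285 0.0768] rect [503.7 278.8] [ 88.6 126.8] 80.9
scene red 14 med [0.4352 0.2541 0.0587] z5/95 [0.0535 0.0587 0.0638] rect [434.1 256.3] [ 5.  17.1] 13.1
plane [-0.01537303 -0.07415551  0.05739325] 1808 0.001465542096690075 deg 4.330869479602735
top orange 65 med [ 0.444  -0.2092  0.0501] z5/95 [0.0248 0.0501 0.0546] rect [ 445.  -212.1] [38.5 15.2] 32.4
top rest 964 med [ 0.4534 -0.1981  0.015 ] z5/95 [0.0109 0.015  0.0226] rect [ 449.2 -204.5] [125.2  86. ] 11.6
top white 112 med [ 0.4243 -0.216   0.0162] z5/95 [0.0119 0.0162 0.0211] rect [ 449.7 -207. ] [105.1  71.3] 11.0
top stage 2414 med [0.5005 0.2513 0.0277] z5/95 [0.0084 0.0277 0.0367] rect [502.7 252. ] [174.3 180.3] 1.4
top plate 1400 med [0.5043 0.2658 0.0307] z5/95 [0.024  0.0307 0.0369] rect [503.1 259.4] [141.3 139.8] 81.7
top post 4
top yellow 21 med [0.4458 0.2579 0.0293] z5/95 [0.024  0.0293 0.0329] rect [447.2 256.7] [19.6  8.8] 89.7
top red 2
plane [-0.01140624 -0.06814453  0.05461443] 1076 0.0014915816600261625 deg 3.9524294730742806
```

View pics/c1.png

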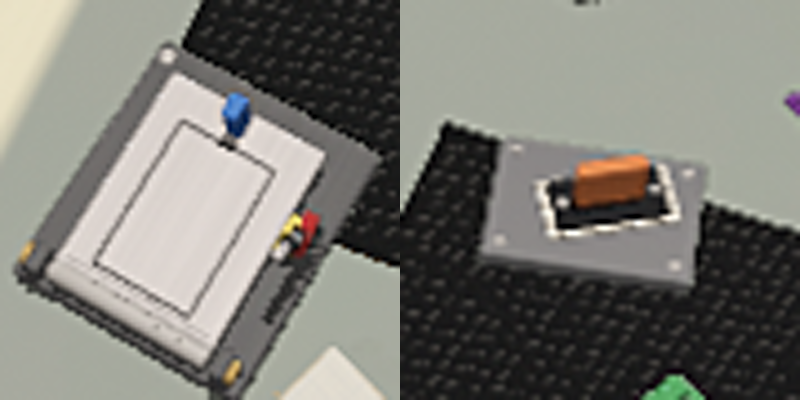

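The left crop shows the outline on the plate, the blue post at the free edge and the pointer by the arc. The right crop confirms the white slide with the orange rib on the grey rest. Next I refine the stage frame.

```bash
cat > st.py <<'E'
from m import *
def stage(tag,n,ang=None):
    """light plate pixels + depth -> plate plane, outline rect; prints hinge, yaw, angle"""
    bt={'scene':(175,255,275,362),'top':(155,160,226,230)}[n]
    P,uv=blob(tag,n,bt,(0,0,140),(179,50,255),.012,.2)
    Q=P
    for _ in range(6):
        A=np.c_[Q[:,:2],np.ones(len(Q))]; s=np.linalg.lstsq(A,Q[:,2],rcond=None)[0]; e=Q[:,2]-A@s; Q=Q[abs(e)<max(.0025,2*e.std())]
    nrm=np.array([-s[0],-s[1],1]); nrm/=np.linalg.norm(nrm)
    f,cx,cy,M,t=cal(n); im=np.load(f'pics/{tag}.npz')['im']
    def onplane(uv):
        r=np.c_[(uv[:,0]-cx)/f,(uv[:,1]-cy)/f,np.ones(len(uv))]@M; o=-t@M
        return o+r*((s[2]-o[2]+s[:2]@o[:2])/(r[:,2]-r[:,:2]@s[:2]))[:,None]
    x0,y0,x1,y1=bt; g=cv2.cvtColor(im,cv2.COLOR_RGB2GRAY); m=np.zeros_like(g); m[y0:y1,x0:x1]=(g[y0:y1,x0:x1]>130)*255
    bh=cv2.morphologyEx(g,cv2.MORPH_BLACKHAT,np.ones((7,7),np.uint8)); k=cv2.erode(cv2.fillPoly(np.zeros_like(g),[cv2.convexHull(uv[(abs(P[:,:2]@-s[:2]+P[:,2]-s[2])<.003)].astype(np.int32))],255),np.ones((7,7)))
    k=cv2.fillPoly(np.zeros_like(g),[cv2.convexHull(np.array([q for q in uv if True]).astype(np.int32))],255)
    o=((bh>35)&(k>0)).astype(np.uint8); c,l,st,_=cv2.connectedComponentsWithStats(o,connectivity=8)
    i=max(range(1,c),key=lambda i:st[i,2]*st[i,3] if st[i,4]<400 else 0); v,u=np.nonzero(l==i)
    W=onplane(np.c_[u,v].astype(float))
    r=cv2.minAreaRect(W[:,:2].astype(np.float32)*1000)
    c=np.array(r[0])/1000; c=np.r_[c,s[2]+s[:2]@c]
    print(tag,'plane deg',np.degrees(np.arccos(nrm[2])).round(2),'uphill yaw',np.degrees(np.arctan2(s[1],s[0])).round(1),'outline',c.round(4),np.round(r[1],1),round(r[2],1),len(u),st[i])
    return s,c,r
if __name__=='__main__':
    import sys
    stage(sys.argv[1]+'0','scene') if 0 else None
    for tag,n in(('scene0','scene'),('top0','top')): stage(tag,n)
E
python3 st.py
python3 - <<'E'
from m import *
P,uv=blob('scene0','scene',(180,265,270,355),(105,130,60),(125,255,255),.0,.2); print(uv.min(0),uv.max(0)); 
T=P[P[:,2]>.062]; print('post top',T.mean(0),len(T))
P,uv=blob('top0','top',(185,180,225,215),(100,80,40),(130,255,255),.0,.2); print(uv.min(0),uv.max(0),P.round(3)[:40:3])
# base corners: dark steel pixels near z=.012
for tag,n,b in(('scene0','scene',(180,265,270,355)),('top0','top',(155,160,226,230))):
    Q,_=blob(tag,n,b,(0,0,30),(179,80,125),.004,.02); show('base',Q)
# rib top only
for tag,n,b in(('scene0','scene',(285,145,335,192)),('top0','top',(322,190,366,242))):
    Q,_=blob(tag,n,b,(3,150,100),(18,255,255),.0475,.07); show('ribtop',Q)
E
```

```text
scene0 plane deg 4.31 uphill yaw -102.0 outline [0.5024 0.2535 0.0309] [112.3  61.3] 81.8 205 [201 288  41  49 205]
top0 plane deg 3.96 uphill yaw -100.1 outline [0.5602 0.2514 0.0311] [139.3  15.1] 82.0 210 [167 171  47  11 210]
[230 286] [235 295]
post top [0.49498224 0.21174141 0.06774344] 25
[197 196] [203 198] [[0.499 0.216 0.069]
 [0.496 0.219 0.069]
 [0.496 0.21  0.07 ]
 [0.493 0.216 0.069]
 [0.494 0.208 0.065]]
base 1377 med [0.4658 0.2332 0.0115] z5/95 [0.0047 0.0115 0.0148] rect [481.1 216.2] [231.8 170.8] 82.9
base 1009 med [0.4824 0.1984 0.0108] z5/95 [0.0044 0.0108 0.0156] rect [485.8 229.8] [182.1 163. ] 82.6
ribtop 42 med [ 0.4419 -0.2122  0.0508] z5/95 [0.0485 0.0508 0.0545] rect [ 442.2 -212.4] [35.7 12.3] 31.2
ribtop 47 med [ 0.4441 -0.2104  0.0511] z5/95 [0.0484 0.0511 0.0548] rect [ 443.8 -210.1] [38.5  9.9] 32.4
```

```bash
cat > g.py <<'E'
from h import *
H=np.array([.5097,.3193,.022]); YAW=-98.1
def plate(a,x,y,z,H=H,yaw=YAW):
    """plate point and tool rotation (tool y=plate y, z=-plate z) at angle a deg"""
    Rp=R.from_euler('z',yaw,degrees=True)*R.from_euler('y',-a,degrees=True)
    return H+Rp.apply([x,y,z]), Rp*R.from_euler('z',180,degrees=True)*R.from_euler('x',180,degrees=True)
def down(p,yaw):  # tool down, tool y at yaw deg
    y=np.array([np.cos(np.radians(yaw)),np.sin(np.radians(yaw)),0]); z=np.array([0,0,-1.]); return np.array(p),R.from_matrix(np.c_[np.cross(y,z),y,z])
def delta(p,Rt):
    o=ctrl.get_obs(); Rc=R.from_rotvec(o['tool_rot']); print('t %.1f'%o['t'],'at',o['tool_pos'].round(4),'F',o['contact_force'].round(1),'op %.4f'%o['opening'],'q',o['q'].round(2))
    print('shift(tool,mm)',(Rc.inv().apply(p-o['tool_pos'])*1000).round(1),'turn(deg)',np.degrees((Rc.inv()*Rt).as_rotvec()).round(2),'|world mm',((p-o['tool_pos'])*1000).round(1))
E
python3 -m handwheel '[0,0,0.0,0,0,8.2, 0,0,0,0,0,8.2, 0,0,0,0,0,8.2, 0,0,0,0,0,8.2, 0,0,0,0,0,8.2, 0,0,0,0,0,8.2, 0,0,0,0,0,8.2, 0,0,0,0,0,8.2, 0,0,0,0,0,8.2, 0,0,0,0,0,0]' 0.5 40
python3 - <<'E'
from g import *
p,r=plate(4.2,.111,0,.012+.08); delta(p,r)
E
```

```text
t: 1.1
tool_pos: [0.2574, 0.5692, 0.2306]
tool_rot: [2.373, 2.058, -0.002]
contact_force: [0.6, -0.6, -0.9]
opening: 0.043
t 1.1 at [0.2574 0.5692 0.2306] F [ 0.6 -0.6 -0.9] op 0.0430 q [1.03 0.05 1.61 0.   1.48 1.17]
shift(tool,mm) [-315.6  285.2  108.9] turn(deg) [-0.03 -4.14 -0.02] |world mm [ 237.7 -352.8 -108.7]
```

```bash
python3 -m handwheel '[-0.0263,0.0238,0.005,0,0,0, -0.0263,0.0238,0.005,0,0,0, -0.0263,0.0238,0.005,0,0,0, -0.0263,0.0238,0.005,0,0,0, -0.0263,0.0238,0.005,0,0,0, -0.0263,0.0238,0.005,0,0,0, -0.0263,0.0238,0.005,0,0,0, -0.0263,0.0238,0.005,0,0,0, -0.0263,0.0238,0.015,0,0,0, -0.0263,0.0238,0.015,0,0,0, -0.0263,0.0238,0.02,0,0,0, -0.0263,0.0238,0.019,0,0,0, 0,0,0,0,-2.1,0, 0,0,0,0,-2.1,0, 0,0,0,0,0,0]'
python3 - <<'E'
from g import *
p,r=plate(4.2,.111,0,.012+.08); delta(p,r)
i,_=shot('scene','s1'); j,_=shot('top','t1')
cr=lambda i,x0,y0,x1,y1:cv2.resize(i[y0:y1,x0:x1,::-1],(400,400),interpolation=cv2.INTER_CUBIC)
cv2.imwrite('pics/c2.png',np.hstack([cr(i,170,210,310,350),cr(j,150,150,250,250)]))
E
```

```text
t: 2.6
tool_pos: [0.4956, 0.2167, 0.1218]
tool_rot: [2.334, 2.03, -0.087]
contact_force: [-0.1, -1.1, -0.3]
opening: 0.0428
t 2.6 at [0.4956 0.2167 0.1218] F [-0.1 -1.1 -0.3] op 0.0428 q [ 0.31 -0.03  1.88 -0.07  1.32  0.47]
shift(tool,mm) [-0.4 -0.5 -0.1] turn(deg) [-0.05  0.02  0.13] |world mm [-0.5 -0.3  0.1]
```

View pics/c2.png

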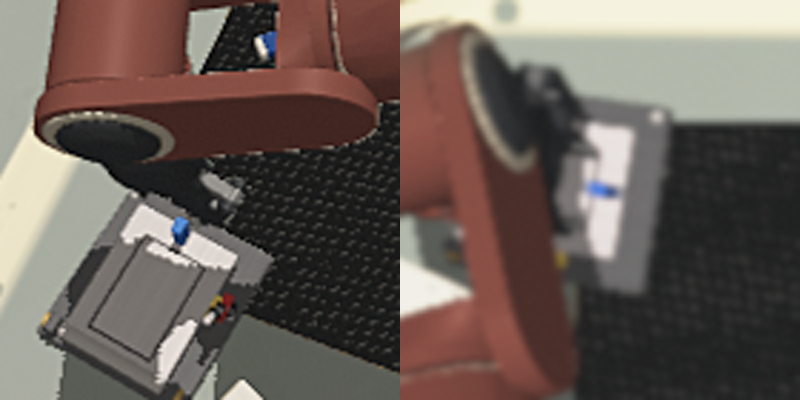

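The post at (180,230) in the left crop is below the open fingers. Descending along the tool axis.

```bash
python3 -m handwheel '[0,0,0.02,0,0,0, 0,0,0.02,0,0,0, 0,0,0.015,0,0,0, 0,0,0.015,0,0,0, 0,0,0.005,0,0,0, 0,0,0.005,0,0,0, 0,0,0,0,0,0]'
python3 -m handwheel '[0,0,0,0,0,0, 0,0,0,0,0,0, 0,0,0,0,0,0, 0,0,0,0,0,0, 0,0,0,0,0,0, 0,0,0,0,0,0]' 1 60
python3 - <<'E'
from g import *
p,r=plate(4.2,.111,0,.012); delta(p,r)
p,r=plate(25,.111,0,.012); delta(p,r)
E
```

```text
t: 3.4
tool_pos: [0.4947, 0.2107, 0.0423]
tool_rot: [2.336, 2.026, -0.086]
contact_force: [0.2, -0.1, -0.3]
opening: 0.0424
t: 4.0
tool_pos: [0.4973, 0.2108, 0.0438]
tool_rot: [2.334, 2.024, -0.078]
contact_force: [6.8, -0.7, -3.0]
opening: 0.0084
t 4.0 at [0.4973 0.2108 0.0438] F [ 6.8 -0.7 -3. ] op 0.0084 q [ 0.3   0.07  1.93 -0.07  1.17  0.47]
shift(tool,mm) [-0.6 -3.   1.7] turn(deg) [ 0.33 -0.08 -0.04] |world mm [-3.  -0.3 -1.7]
t 4.0 at [0.4973 0.2108 0.0438] F [ 6.8 -0.7 -3. ] op 0.0084 q [ 0.3   0.07  1.93 -0.07  1.17  0.47]
shift(tool,mm) [ 11.   -2.8 -36.9] turn(deg) [  0.32 -20.88  -0.1 ] |world mm [-1.  13.9 36. ]
```

```bash
python3 -m handwheel '[0.0005,0.0003,-0.004,0,-2.08,0, 0.0005,0.0003,-0.004,0,-2.08,0, 0.0005,0.0003,-0.004,0,-2.08,0, 0.0005,0.0003,-0.004,0,-2.08,0, 0.0005,0.0003,-0.004,0,-2.08,0, 0.0005,0.0003,-0.004,0,-2.08,0, 0.0005,0.0003,-0.004,0,-2.08,0, 0.0005,0.0003,-0.004,0,-2.08,0, 0.0005,0.0003,-0.004,0,-2.08,0, 0.0005,0.0003,-0.004,0,-2.08,0, 0,0,0,0,0,0, 0,0,0,0,0,0]'
python3 - <<'E'
from g import *
H=H+np.array([.003,-.0004,0])
for a in (23,25): p,r=plate(a,.111,0,.0135,H); delta(p,r)
E
```

```text
t: 5.2
tool_pos: [0.4992, 0.2244, 0.0806]
tool_rot: [2.127, 1.845, -0.477]
contact_force: [-2.0, -4.8, 0.5]
opening: 0.0087
t 5.2 at [0.4992 0.2244 0.0806] F [-2.  -4.8  0.5] op 0.0087 q [ 0.46  0.21  1.76 -0.36  1.45  0.7 ]
shift(tool,mm) [-0.2  0.1  3.1] turn(deg) [-0.1   2.18 -0.01] |world mm [-0.1 -1.5 -2.8]
t 5.2 at [0.4992 0.2244 0.0806] F [-2.  -4.8  0.5] op 0.0087 q [ 0.46  0.21  1.76 -0.36  1.45  0.7 ]
shift(tool,mm) [ 0.2  0.1 -0.7] turn(deg) [-0.1   0.18 -0.01] |world mm [0.1 0.5 0.6]
```

```bash
python3 -m handwheel '[0,0,0,0,0,0, 0,0,0,0,0,0, 0,0,0,0,0,0, 0,0,0,0,0,0, 0,0,-0.01,0,0,0, 0,0,-0.02,0,0,0, 0,0,-0.03,0,0,0, 0,0,-0.03,0,0,0, 0,0,-0.03,0,0,0, 0,0,0,0,8,0, 0,0,0,0,8,0, 0,0,0,0,8.5,0, 0,0,0,0,0,0]' 0.5 40
python3 - <<'E'
from g import *
p,r=down([.4425,-.2115,.16],-58.5); delta(p,r)
E
```

```text
t: 6.5
tool_pos: [0.5072, 0.2727, 0.1905]
tool_rot: [2.372, 2.05, -0.006]
contact_force: [-0.3, 0.4, -0.5]
opening: 0.0425
t 6.5 at [0.5072 0.2727 0.1905] F [-0.3  0.4 -0.5] op 0.0425 q [ 0.37 -0.03  1.77 -0.01  1.41  0.51]
shift(tool,mm) [-488.2    6.1   33.9] turn(deg) [ 0.28  0.33 50.17] |world mm [ -64.7 -484.2  -30.5]
```

```bash
python3 -m handwheel '[-0.035,0,0.0,0,0,0, -0.035,0,0.0,0,0,0, -0.035,0,0.0,0,0,0, -0.035,0,0.0,0,0,0, -0.035,0,0.0,0,0,0, -0.035,0,0.0,0,0,0, -0.035,0,0.0,0,0,0, -0.035,0,0.0,0,0,0, -0.035,0,0.0,0,0,0, -0.035,0,0.0,0,0,0, -0.035,0,0.0,0,0,0, -0.035,0,0.0,0,0,0, -0.035,0.003,0.015,0,0,0, -0.033,0.003,0.019,0,0,0, 0,0,0,0,0,0]'
python3 -m handwheel '[0,0,0,0,0,8.36, 0,0,0,0,0,8.36, 0,0,0,0,0,8.36, 0,0,0,0,0,8.36, 0,0,0,0,0,8.36, 0,0,0,0,0,8.36, 0,0,0,0,0,0]'
python3 - <<'E'
from g import *
p,r=down([.4425,-.2115,.16],-58.5); delta(p,r)
i,_=shot('scene','s2'); j,_=shot('top','t2')
cr=lambda i,x0,y0,x1,y1:cv2.resize(i[y0:y1,x0:x1,::-1],(400,400),interpolation=cv2.INTER_CUBIC)
cv2.imwrite('pics/c3.png',np.vstack([np.hstack([cr(i,180,260,270,350),cr(i,270,120,350,200)]),np.hstack([cr(j,150,160,230,240),cr(j,305,175,385,255)])])[::1])
from st import stage
for tag,n in(('s2','scene'),('t2','top')):
    try: stage(tag,n)
    except Exception as e: print(e)
E
```

```text
t: 8.0
tool_pos: [0.4424, -0.2116, 0.1569]
tool_rot: [2.376, 2.053, -0.016]
contact_force: [-0.4, 0.5, 0.2]
opening: 0.0426
t: 8.7
tool_pos: [0.4444, -0.2089, 0.1598]
tool_rot: [3.013, 0.858, -0.007]
contact_force: [0.9, 0.2, 0.5]
opening: 0.0426
t 8.7 at [ 0.4444 -0.2089  0.1598] F [0.9 0.2 0.5] op 0.0426 q [-0.59 -0.22  1.99 -0.01  1.37  0.43]
shift(tool,mm) [-3.   1.2 -0.2] turn(deg) [0.39 0.37 0.3 ] |world mm [-1.9 -2.6  0.2]
s2 plane deg 24.21 uphill yaw -98.4 outline [0.5033 0.2636 0.0511] [98.6 60.3] 82.2 260 [200 288  39  50 260]
t2 plane deg 24.02 uphill yaw -97.9 outline [0.5617 0.2624 0.0504] [118.6  15.1] 82.3 161 [167 171  36   9 161]
```

Run:
```python
import cv2; cv2.imwrite('pics/c3s.png',cv2.resize(cv2.imread('pics/c3.png'),(600,600)))
```

```text
(no output)
```

View pics/c3s.png

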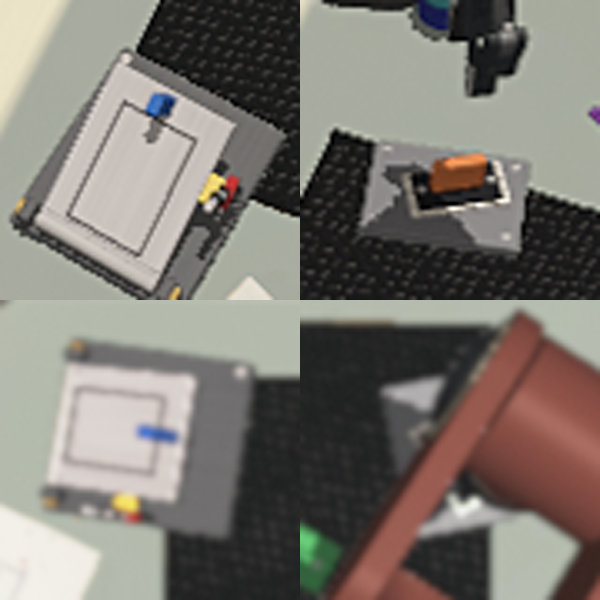

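Plate reads 24.2° by plane fit, with the pointer at the red mark (left crop, ~(215,188)). The slide is undisturbed and the gripper is above it. Descending to grip the rib.

```bash
python3 -m handwheel '[-0.0025,0.001,0.02,0.39,0.37,0.3, 0,0,0.03,0,0,0, 0,0,0.03,0,0,0, 0,0,0.025,0,0,0, 0,0,0.015,0,0,0, 0,0,0.01,0,0,0, 0,0,0.007,0,0,0, 0,0,0,0,0,0, 0,0,0,0,0,0]'
python3 - <<'E'
from g import *
p,r=down([.443,-.2113,.023],-58.5); delta(p,r)
E
```

```text
t: 9.7
tool_pos: [0.4428, -0.2122, 0.0229]
tool_rot: [3.023, 0.851, 0.002]
contact_force: [0.5, 0.8, 0.2]
opening: 0.043
t 9.7 at [ 0.4428 -0.2122  0.0229] F [0.5 0.8 0.2] op 0.0430 q [-0.6  -0.04  2.08  0.    1.1   0.42]
shift(tool,mm) [ 0.7 -0.7 -0.1] turn(deg) [ 0.06 -0.07 -0.07] |world mm [0.2 0.9 0.1]
```

```bash
python3 -m handwheel '[0,0,0,0,0,0, 0,0,0,0,0,0, 0,0,0,0,0,0, 0,0,0,0,0,0, 0,0,0,0,0,0, 0,0,0,0,0,0]' 1 60
python3 -m handwheel '[0,0,-0.01,0,0,0, 0,0,-0.02,0,0,0, 0,0,-0.03,0,0,0, 0,0,-0.03,0,0,0, 0,0,-0.03,0,0,0, 0,0,-0.03,0,0,0, 0,0,0,0,0,0, 0,0,0,0,0,0]'
python3 - <<'E'
from g import *
i,d=shot('scene','s3'); o=ctrl.get_obs(); u,v=proj('scene',o['tool_pos'])[0]; print(u,v)
x,y=int(u),int(v); cv2.imwrite('pics/c4.png',cv2.resize(i[max(0,y-45):y+45,x-50:x+50,::-1],(600,540),interpolation=cv2.INTER_CUBIC))
p,r=plate(24.4,.055,0,.06); delta(p,r)
E
```

```text
t: 10.3
tool_pos: [0.4429, -0.2124, 0.023]
tool_rot: [3.023, 0.85, 0.003]
contact_force: [-0.6, -0.0, 4.3]
opening: 0.0092
t: 11.1
tool_pos: [0.442, -0.2119, 0.172]
tool_rot: [-3.024, -0.85, -0.002]
contact_force: [-0.1, 0.3, -1.8]
opening: 0.0091
316.0656310466734 135.00835930993293
t 11.2 at [ 0.4413 -0.2114  0.1706] F [ 0.1  0.8 -2.2] op 0.0089 q [-0.6  -0.23  1.98  0.    1.39  0.42]
shift(tool,mm) [ 318.8 -397.7   72.1] turn(deg) [-10.86 -22.84 -49.69] |world mm [ 64.8 505.7 -71.3]
```

View pics/c4.png

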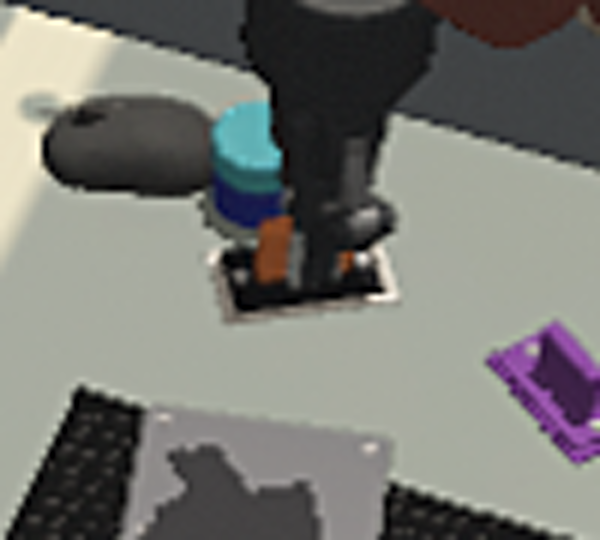

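The slide is held level by the rib, clear of the rest. Measure its offset in the grip from this view, and turn to the stage yaw.

```bash
sed -i 's/^H=.*/H=np.array([.5120,.3198,.022]); YAW=-98.1/' g.py
python3 -m handwheel '[0,0,0,0,0,-8.25, 0,0,0,0,0,-8.25, 0,0,0,0,0,-8.25, 0,0,0,0,0,-8.25, 0,0,0,0,0,-8.25, 0,0,0,0,0,-8.25, 0,0,0,0,0,0, 0,0,0,0,0,0]'
python3 - <<'E'
from g import *
a=np.load('pics/s3.npz'); im=a['im']
o=np.array([.4413,-.2114,.1706]); zt=o[2]-.009+.003
m=cv2.inRange(cv2.cvtColor(im,cv2.COLOR_RGB2HSV),np.array([0,0,165]),np.array([179,60,255])); x,y=316,135
k=np.zeros_like(m); k[y-10:y+12,x-18:x+20]=255; v,u=np.nonzero((m&k)>0)
W=ray('scene',np.c_[u,v],zt); dd=W[:,:2]-o[:2]; th=np.radians(31.5); ex=np.array([np.cos(th),np.sin(th)]); ey=np.array([-ex[1],ex[0]])
A=np.c_[dd@ex,dd@ey]*1000; print(len(A),'along',np.percentile(A[:,0],[0,2,50,98,100]).round(1),'across',np.percentile(A[:,1],[0,2,50,98,100]).round(1), cv2.minAreaRect(W[:,:2].astype(np.float32)*1000))
p,r=plate(24.4,.055,0,.06); delta(p,r)
E
```

```text
t: 11.95
tool_pos: [0.4412, -0.2114, 0.1702]
tool_rot: [-2.391, -2.033, -0.0]
contact_force: [1.1, 0.3, -1.6]
opening: 0.0091
321 along [-58.5 -54.7 -15.6  48.5  51.7] across [-46.5 -33.2  17.4  35.9  38.8] ((440.32196044921875, -216.27432250976562), (99.47881317138672, 70.5376205444336), 21.505403518676758)
t 11.9 at [ 0.4412 -0.2114  0.1702] F [ 1.1  0.3 -1.6] op 0.0091 q [-0.6  -0.23  1.98  0.    1.39 -0.44]
shift(tool,mm) [510.2 -15.   71.9] turn(deg) [ -0.38 -24.52  -1.12] |world mm [ 67.2 506.2 -70.8]
```

```bash
python3 -m handwheel '[0.02,0,0,0,0,0, 0.035,-0.001,0,0,0,0, 0.035,-0.001,0,0,0,0, 0.035,-0.001,0,0,0,0, 0.035,-0.001,0,0,0,0, 0.035,-0.001,0,0,0,0, 0.035,-0.001,0,0,0,0, 0.035,-0.001,0,0,0,0, 0.035,-0.001,0,0,0,0, 0.035,-0.001,0,0,0,0, 0.035,-0.001,0,0,0,0, 0.035,-0.001,0,0,0,0, 0.035,-0.001,0,0,0,0, 0.035,-0.001,0,0,0,0, 0.035,-0.001,0,0,0,0, 0.029,-0.001,0,0,0,0, 0,0,0.008,0,0,0, 0,0,0,0,0,0]'
python3 -m handwheel '[0,0,0,0,-6.1,0, 0,0,0,0,-6.1,0, 0,0,0,0,-6.1,0, 0,0,0,0,-6.2,-1.1, 0,0,0,0,0,0, 0,0,0,0,0,0, 0,0,0,0,0,0]'
python3 - <<'E'
from g import *
i,d=shot('scene','s4'); j,_=shot('top','t4')
cr=lambda i,x0,y0,x1,y1:cv2.resize(i[y0:y1,x0:x1,::-1],(400,400),interpolation=cv2.INTER_CUBIC)
print(proj('scene',ctrl.get_obs()['tool_pos']))
cv2.imwrite('pics/c5.png',np.hstack([cr(i,165,240,275,350),cr(j,150,150,240,240)]))
p,r=plate(24.4,.055,0,.06); delta(p,r)
q=np.array([[301,132.5],[304,143.3],[332.7,140]]); W=ray('scene',q,.1646); c=(W[0]+W[2])/2; dd=(c-[.4413,-.2114,.1646])[:2]; th=np.radians(31.5)
print('slide offset along/across mm',1000*(dd@[np.cos(th),np.sin(th)]),1000*(dd@[-np.sin(th),np.cos(th)]), np.linalg.norm(W[2]-W[1]),np.linalg.norm(W[1]-W[0]))
E
```

```text
t: 13.75
tool_pos: [0.5112, 0.3223, 0.1619]
tool_rot: [-2.391, -2.037, 0.005]
contact_force: [-0.4, -0.5, -1.7]
opening: 0.0089
t: 14.45
tool_pos: [0.5126, 0.3216, 0.1647]
tool_rot: [2.138, 1.855, -0.468]
contact_force: [-1.2, 0.2, -0.8]
opening: 0.009
[[198.97346269 315.84627974]]
t 14.6 at [0.5128 0.3217 0.1651] F [-0.  -0.  -0.2] op 0.0091 q [ 0.58  0.26  1.54 -0.31  1.64  0.75]
shift(tool,mm) [ 2.3 -0.1 71.1] turn(deg) [-0.32 -0.02  0.07] |world mm [ -4.3 -27.  -65.7]
slide offset along/across mm -2.5808750275872367 -0.7032881897694012 0.07479458373352357 0.03650219707752305
```

View pics/c5.png

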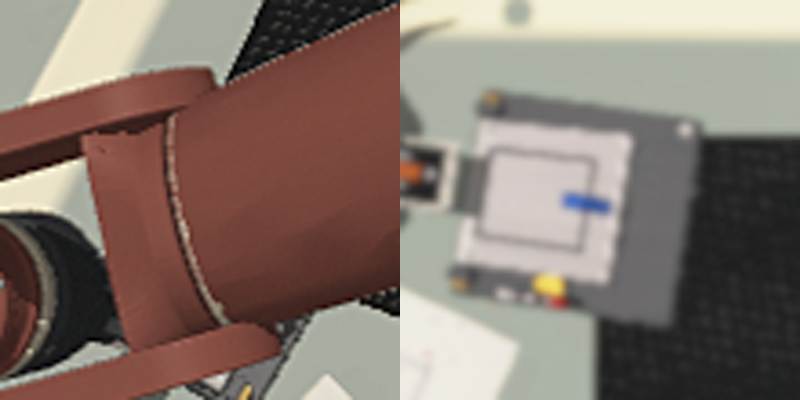

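In the top view (right crop) the slide's uphill end at about (455,180) is parallel to the outline at (485–590,150–250), and the scene view is blocked by the arm. Approaching to about 17 mm above the plate, then checking from the top.

```bash
python3 -m handwheel '[0.0033,0,0.01,-0.3,0,0, 0,0,0.02,0,0,0, 0,0,0.02,0,0,0, 0,0,0.02,0,0,0, 0,0,0.02,0,0,0, 0,0,0.01,0,0,0, 0,0,0,0,0,0, 0,0,0,0,0,0, 0,0,0,0,0,0]'
python3 - <<'E'
from g import *
j,_=shot('top','t5'); p,r=plate(24.4,.055,0,.013); delta(p,r)
im=cv2.resize(j[170:230,150:230],(800,600),interpolation=cv2.INTER_CUBIC)[:,:,::-1].copy()
def draw(x,y,z,col):
    c=[(plate(24.4,.055+sx*x,sy*y,z)[0]) for sx,sy in((1,1),(1,-1),(-1,-1),(-1,1))]
    q=((proj('top',np.array(c))-[150,170]+.5)*10-.5).round().astype(np.int32); cv2.polylines(im,[q],True,col,1)
draw(.043,.029,.004,(255,0,0))
Rc=R.from_rotvec(ctrl.get_obs()['tool_rot']); tp=ctrl.get_obs()['tool_pos']
c=[tp+Rc.apply([sx*.038,sy*.020,.006]) for sx,sy in((1,1),(1,-1),(-1,-1),(-1,1))]
q=((proj('top',np.array(c))-[150,170]+.5)*10-.5).round().astype(np.int32); cv2.polylines(im,[q],True,(0,200,0),1)
cv2.imwrite('pics/c6.png',im)
E
```

```text
t: 15.45
tool_pos: [0.5079, 0.2853, 0.0733]
tool_rot: [2.132, 1.855, -0.46]
contact_force: [0.9, 0.3, -1.1]
opening: 0.009
t 15.5 at [0.5079 0.2854 0.0734] F [ 1.1  0.1 -1.1] op 0.0088 q [ 0.54  0.3   1.66 -0.33  1.47  0.76]
shift(tool,mm) [-2.2 -0.8 19.4] turn(deg) [ 0.09 -0.04  0.14] |world mm [ -2.2  -9.8 -16.8]
```

View pics/c6.png

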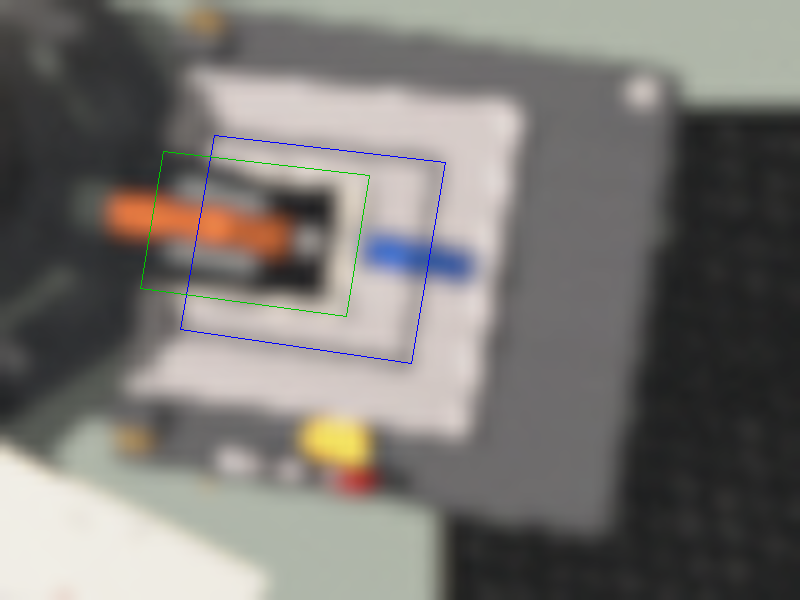

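The overlay (blue: predicted outline, green: predicted slide) agrees within a few mm: the holder's black end is at about (333,195)–(322,295). Now measure the remaining offsets with intensity profiles.

```bash
cat > prof.py <<'E'
import sys
from g import *
tag=sys.argv[1]; tp=np.array(eval(sys.argv[2])); Rc=R.from_rotvec(eval(sys.argv[3])); A=float(sys.argv[4])
g=cv2.cvtColor(np.load(f'pics/{tag}.npz')['im'],cv2.COLOR_RGB2GRAY).astype(np.float32)
def sample(P): q=proj('top',P).astype(np.float32); return cv2.remap(g,q[:,0].copy(),q[:,1].copy(),cv2.INTER_LINEAR).ravel()
s=np.arange(-.060,.0,.001)
for y in(-.013,-.010,.010,.013):  # holder end (tool z=.002), tool x negative = up slope
    v=sample(np.array([tp+Rc.apply([x,y,.002]) for x in s])); k=np.diff(v); i=np.argmin(k); print('holder end y',y,'edge tool x mm',(s[i]+.0005)*1000,'want -33; drop',k[i])
for x in(-.028,-.026):  # holder sides
    t=np.arange(-.03,.031,.001); v=sample(np.array([tp+Rc.apply([x,y,.002]) for y in t])); k=np.diff(v); print('holder sides',(t[np.argmin(k)]+.0005)*1000,(t[np.argmax(k)]+.0005)*1000,'want -17 17')
s=np.arange(.080,.112,.001)
for y in(-.022,-.018,.018,.022):
    v=sample(np.array([plate(A,x,y,.004)[0] for x in s])); b=v-cv2.blur(v.reshape(1,-1),(15,1)).ravel(); print('outline top y',y,'x',s[np.argmin(b)]*1000,b.min().round(1),'want 98')
s=np.arange(-.040,.041,.001)
for x in(.085,.090):
    v=sample(np.array([plate(A,x,y,.004)[0] for y in s])); b=v-cv2.blur(v.reshape(1,-1),(15,1)).ravel(); m=s<-.018; n=s>.018; print('outline sides',s[m][np.argmin(b[m])]*1000,s[n][np.argmin(b[n])]*1000,'want -29 29')
E
python3 prof.py t5 '[.5079,.2854,.0734]' '[2.132,1.855,-.46]' 24.4
```

```text
holder end y -0.013 edge tool x mm -32.49999999999997 want -33; drop -14.746094
holder end y -0.01 edge tool x mm -32.49999999999997 want -33; drop -17.426758
holder end y 0.01 edge tool x mm -32.49999999999997 want -33; drop -18.21582
holder end y 0.013 edge tool x mm -32.49999999999997 want -33; drop -15.9765625
holder sides -16.499999999999986 13.500000000000039 want -17 17
holder sides -17.49999999999999 15.50000000000004 want -17 17
outline top y -0.022 x 94.00000000000001 -13.1 want 98
outline top y -0.018 x 97.00000000000001 -13.3 want 98
outline top y 0.018 x 96.00000000000001 -13.1 want 98
outline top y 0.022 x 96.00000000000001 -15.3 want 98
outline sides -27.99999999999999 30.00000000000006 want -29 29
outline sides -29.999999999999993 30.00000000000006 want -29 29
```

Slide is centred on the tool within about 1 mm and the outline within about 2 mm of the target. Going straight down and feeling for contact.

```bash
cat > f.py <<'E'
from g import *
o=ctrl.get_obs(); Rc=R.from_rotvec(o['tool_rot']); p,r=plate(24.4,.0535,0,.013)
print('tool-frame F',Rc.inv().apply(o['contact_force']).round(2),'M',Rc.inv().apply(o['wrist_torque']).round(3)); delta(p,r)
E
python3 f.py
python3 -m handwheel '[-0.0007,-0.0004,0.005,0,0,0, 0,0,0.005,0,0,0, 0,0,0.003,0,0,0, 0,0,0.002,0,0,0, 0,0,0,0,0,0, 0,0,0,0,0,0]'; python3 f.py
python3 -m handwheel '[0,0,0.001,0,0,0, 0,0,0.001,0,0,0, 0,0,0,0,0,0, 0,0,0,0,0,0]'; python3 f.py
```

```text
tool-frame F [0.71 1.04 0.88] M [-0.018  0.287  0.003]
t 15.5 at [0.5079 0.2854 0.0734] F [ 1.1  0.1 -1.1] op 0.0088 q [ 0.54  0.3   1.66 -0.33  1.47  0.76]
shift(tool,mm) [-0.7 -0.8 19.4] turn(deg) [ 0.09 -0.04  0.14] |world mm [ -2.   -8.5 -17.4]
t: 16.1
tool_pos: [0.5057, 0.2779, 0.0586]
tool_rot: [2.132, 1.855, -0.464]
contact_force: [0.2, 0.1, -1.4]
opening: 0.0091
tool-frame F [0.67 0.21 1.23] M [ 0.037  0.298 -0.059]
t 16.1 at [0.5057 0.2779 0.0586] F [ 0.2  0.1 -1.4] op 0.0091 q [ 0.53  0.31  1.68 -0.33  1.44  0.76]
shift(tool,mm) [0.3 0.3 2.8] turn(deg) [-0.02  0.06  0.17] |world mm [ 0.2 -1.  -2.7]
t: 16.5
tool_pos: [0.5056, 0.2771, 0.0569]
tool_rot: [2.132, 1.855, -0.464]
contact_force: [0.1, 0.3, -1.0]
opening: 0.0091
tool-frame F [0.74 0.01 0.79] M [0.007 0.259 0.011]
t 16.5 at [0.5056 0.2771 0.0569] F [ 0.1  0.3 -1. ] op 0.0091 q [ 0.53  0.31  1.68 -0.33  1.44  0.76]
shift(tool,mm) [0.3 0.3 0.9] turn(deg) [-0.02  0.06  0.17] |world mm [ 0.3 -0.2 -0.9]
```

```bash
for i in 1 2 3; do python3 -m handwheel '[0,0,0.001,0,0,0, 0,0,0,0,0,0, 0,0,0,0,0,0]' >/dev/null; python3 f.py; done
```

```text
tool-frame F [-0.8  -2.13 -4.21] M [0.257 0.144 0.024]
t 16.8 at [0.5057 0.2769 0.0566] F [-2.   1.3  4.2] op 0.0091 q [ 0.53  0.31  1.68 -0.33  1.44  0.76]
shift(tool,mm) [0.2 0.2 0.6] turn(deg) [-0.    0.04  0.17] |world mm [ 0.2 -0.1 -0.6]
tool-frame F [-2.95 -3.04 -7.1 ] M [ 0.544  0.075 -0.081]
t 17.1 at [0.5058 0.2769 0.0565] F [-3.   0.7  7.7] op 0.0089 q [ 0.53  0.31  1.68 -0.33  1.44  0.76]
shift(tool,mm) [0.2 0.1 0.6] turn(deg) [0.02 0.   0.15] |world mm [ 0.  -0.  -0.6]
tool-frame F [ -2.74  -4.7  -10.98] M [ 0.761 -0.024 -0.013]
t 17.4 at [0.506  0.277  0.0565] F [-4.4  2.7 11.1] op 0.0092 q [ 0.53  0.31  1.68 -0.33  1.44  0.76]
shift(tool,mm) [ 0.1 -0.1  0.5] turn(deg) [ 0.04 -0.03  0.13] |world mm [-0.1 -0.1 -0.5]
```

```bash
python3 -m handwheel '[0,0,-0.0013,0,0,0, 0,0,0,0,0,0, 0,0,0,0,0,0, 0,0,0,0,0,0]' - 30 >/dev/null; python3 f.py; python3 -m handwheel '[0,0,0,0,0,0, 0,0,0,0,0,0, 0,0,0,0,0,0, 0,0,0,0,0,0]' - 60 >/dev/null; python3 f.py
python3 - <<'E'
from g import *
j,d=shot('top','t6'); o=ctrl.get_obs(); print(o['tool_pos'].round(4).tolist(),o['tool_rot'].round(4).tolist())
z=R.from_rotvec(o['tool_rot']).as_matrix()[:,2]; print('tool tilt',np.degrees(np.arccos(-z[2])),np.degrees(np.arctan2(-z[1],-z[0])))
im=cv2.resize(j[170:230,150:230],(800,600),interpolation=cv2.INTER_CUBIC)[:,:,::-1]; cv2.imwrite('pics/c7.png',im)
from m import blob
P,uv=blob('t6','top',(155,165,226,226),(0,0,140),(179,50,255),.02,.12)
Q=P
for _ in range(8):
    A=np.c_[Q[:,:2],np.ones(len(Q))]; s=np.linalg.lstsq(A,Q[:,2],rcond=None)[0]; e=Q[:,2]-A@s; Q=Q[abs(e)<max(.0025,2*e.std())]
print('plane',len(Q),np.degrees(np.arctan(np.hypot(*s[:2]))))
E
python3 prof.py t6 "$(python3 -c "from h import *;print(ctrl.get_obs()['tool_pos'].tolist())")" "$(python3 -c "from h import *;print(ctrl.get_obs()['tool_rot'].tolist())")" 24.4
```

```text
tool-frame F [-1.95 -3.93 -7.82] M [ 0.374  0.176 -0.054]
t 17.8 at [0.506  0.2769 0.0565] F [-3.7  2.   7.9] op 0.0091 q [ 0.53  0.31  1.68 -0.33  1.44  0.76]
shift(tool,mm) [ 0.2 -0.1  0.6] turn(deg) [ 0.04 -0.    0.15] |world mm [-0.1 -0.1 -0.6]
tool-frame F [-1.53 -3.04 -7.48] M [ 0.418  0.18  -0.046]
t 18.2 at [0.506  0.277  0.0565] F [-2.8  2.1  7.4] op 0.0090 q [ 0.53  0.31  1.68 -0.33  1.44  0.76]
shift(tool,mm) [ 0.1 -0.1  0.6] turn(deg) [ 0.04 -0.    0.15] |world mm [-0.1 -0.1 -0.6]
[0.506, 0.277, 0.0565] [2.1321, 1.8552, -0.4613]
tool tilt 24.394488098309317 81.9995342138562
plane 581 24.356867054183304
holder end y -0.013 edge tool x mm -31.49999999999997 want -33; drop -17.808594
holder end y -0.01 edge tool x mm -32.49999999999997 want -33; drop -18.09375
holder end y 0.01 edge tool x mm -30.49999999999997 want -33; drop -15.5859375
holder end y 0.013 edge tool x mm -34.49999999999997 want -33; drop -11.7109375
holder sides -17.49999999999999 14.50000000000004 want -17 17
holder sides -17.49999999999999 14.50000000000004 want -17 17
outline top y -0.022 x 94.00000000000001 -14.1 want 98
outline top y -0.018 x 80.0 -19.6 want 98
outline top y 0.018 x 96.00000000000001 -13.5 want 98
outline top y 0.022 x 96.00000000000001 -14.9 want 98
outline sides -27.99999999999999 30.00000000000006 want -29 29
outline sides -29.999999999999993 30.00000000000006 want -29 29
```

View pics/c7.png

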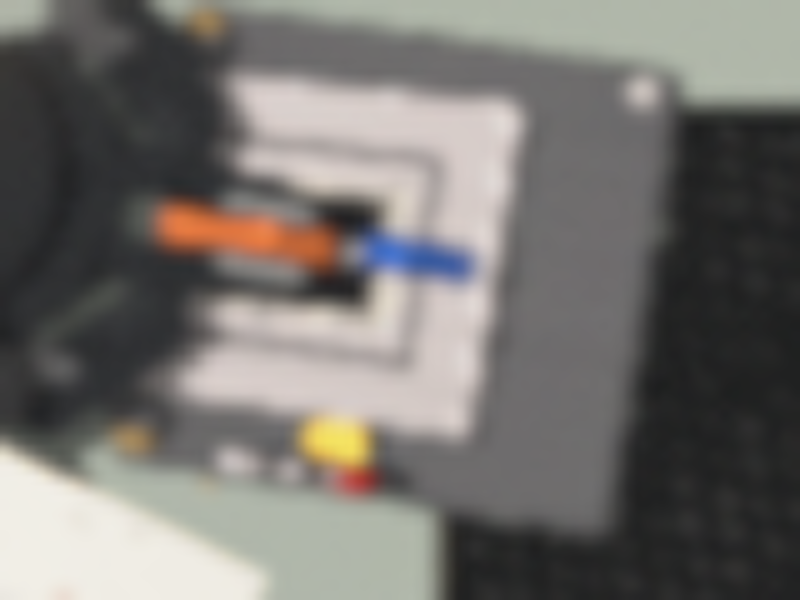

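The slide lies square inside the outline with similar margins on all sides (outline top line ~y 155, bottom ~352, right ~425; slide ~190, ~318, ~400). I'll ease the press to about 5 N.

```bash
python3 -m handwheel '[0,-0.0006,-0.0007,0,0,0, 0,0,0,0,0,0, 0,0,0,0,0,0, 0,0,0,0,0,0, 0,0,0,0,0,0]' >/dev/null; python3 f.py; python3 -m handwheel '[0,0,0,0,0,0, 0,0,0,0,0,0, 0,0,0,0,0,0, 0,0,0,0,0,0, 0,0,0,0,0,0]' >/dev/null; python3 f.py
```

```text
tool-frame F [ 0.01  2.04 -5.31] M [-0.344  0.356  0.073]
t 18.8 at [0.5058 0.277  0.0565] F [2.3 1.9 4.8] op 0.0090 q [ 0.53  0.31  1.68 -0.33  1.44  0.76]
shift(tool,mm) [0.1 0.1 0.6] turn(deg) [0.08 0.   0.14] |world mm [ 0.1 -0.1 -0.6]
tool-frame F [-0.36  1.45 -5.17] M [-0.404  0.387  0.088]
t 19.2 at [0.5058 0.277  0.0565] F [1.7 1.6 4.9] op 0.0091 q [ 0.53  0.31  1.68 -0.33  1.44  0.76]
shift(tool,mm) [0.1 0.1 0.6] turn(deg) [0.08 0.   0.14] |world mm [ 0.1 -0.1 -0.6]
```

```bash
python3 -c "
from h import *
ctrl.finish_job(); print(ctrl.get_obs()['t'])"
```

```text
the job is handed in; nothing more can be done
the job is handed in; nothing more can be done
```

I handed the job in at about 19 s of robot time, with the slide still gripped and pressed on the plate. The hand-in gave no verdict.

I folded the plate up by its blue post and let go. I then gripped the white slide by its orange rib, tilted it to match and pressed it inside the black outline.

**Last checks:**
- **Plate angle:** the last plane fit gave 24.4°, and the tool was tilted 24.4° to match. Two fits before pressing gave 24.0° and 24.2°, so pressing shows no sign of having moved the plate.
- **Press and grip:** the slide presses with about 5 N, or about 6 N if the sensor's free-air reading is subtracted. It peaked at about 12 N while I felt for contact. The grip was set to 60 N.
- **Position:** edge profiles put the slide within about 2–3 mm of the outline centre and turned less than 1°.

**Less certain:**
- **Noisy edge readings:** the individual edge readings in the last picture scattered by a few mm. One outline reading was plainly wrong, and I ignored it.
- **Outline mismatch:** the outline's upper edge read 1–4 mm off my plate model. I corrected by about 1.5 mm.
- **Flushness:** I inferred it from the matching angles and the forces, and did not see it directly. The moments suggest the pressure is somewhat off-centre towards the lower edge.
- **Bystanders:** I did not measure the tin, tub and eraser again. The arm only passed well above the desk and no move showed a bump.

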